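Slide the needle guide plate onto the autosampler's pins

TASK

Lift the aluminium guide plate by its post and lay it on the autosampler's deck with its two-hole edge against the fence and its holes to one side of the pins, so that it rests on the pin tips. Then slide it gently along the fence until both holes drop over the locating pins and the plate lies flush on the deck, never forcing it once it has dropped. Let go of it and leave everything else on the bench where it is.

Things in the scene. Friction and masses are not known exactly. Their poses are not given: they have to be found in the camera images.
- plate: Needle guide plate: loose aluminium plate, 120 mm (its x) by 160 mm (its y), 6 mm thick, 0.21 to 0.37 kg. Two round through holes, 11 mm wide, at x +35, y +45 and -45 mm, near the long edge that goes to the fence (+x side). Dark dots along the other long edge are marks, not holes. Origin: centre of the underside, z up. Starts flat on the bench right of the deck, +x side roughly away from the robot.
- post (a point): Top of the plate's handle: a black upright post in the middle of the plate's top, 16 mm (plate x) by 24 mm (plate y). This point is 52 mm above the plate's underside, over its origin; the centre of mass is below it.
- deck: Autosampler deck: fixed grey block on the bench, 280 mm along its y, flat top 30 mm above its origin, from x -75 to +65 mm. Origin on the bench, z up, same axes as the point fence. Plate axes are to match the deck's. Behind the fence a white rack of glass vials, 56 mm high, is part of it (x +78 to +153 mm). No more than about 25 N may act between plate and deck (with fence and pins).
- fence (a point): Middle of the foot of the aluminium fence along the deck's far long side: at deck x +65, y 0, z 30 mm (the deck's top). The fence face looks to deck -x, runs 280 mm along y and is 18 mm tall. With the plate's +x edge against it, the plate's origin is at deck x +5 mm and its hole row within 0.5 mm of the pin row, so that only the place along y must be found.
- slot (a point): Middle of the slot that holds the pins, at deck x +39.5, y 0, z 30 mm. Two steel pins, 8 mm thick, 6.5 mm tall above the deck top, with chamfered tips, stand 90 mm apart along y on a dark bar clamped in this slot. Where along y the bar is clamped is NOT measured: the midpoint of the pins lies anywhere from y -14 to +14 mm of this point. The bar does not move in use.
- edge (a point): Middle of the plate's -x long edge, on the underside (plate x -60, y 0, z 0). A plate let go beside the holes' place leans with this edge on the deck and its other side on the pin tips, 4 degrees tilted, origin about 4 mm above the deck top. Slid, it drags with 1 to 5 N; unless gripped tight it drops by its weight when the holes reach the pins, and then the pins stop it.
- reagent: Bystander, to be left where it is: a clear glass bottle with a blue cap, 60 mm across and 130 mm tall. Origin: centre of the underside.
- amber: Bystander, to be left where it is: a small amber glass vial with a white cap, 28 mm across and 45 mm tall. Origin: centre of the underside.
- tipbox: Bystander, to be left where it is: a closed grey box of pipette tips, 85 x 120 x 50 mm. Origin: centre of the underside.
- beaker: Bystander, to be left where it is: a glass beaker, 52 mm across and 60 mm tall. Origin: centre of the underside.
- jar: Bystander, to be left where it is: a small white jar with a black lid, 44 mm across and 50 mm tall. Origin: centre of the underside.
- pipette: Bystander, to be left where it is: a white hand pipette lying on the bench, 240 mm long, 24 mm high. Origin: on the axis at the level of the bench below it.
Not all that is in view belongs to the job. Leave any green or turquoise look-alike of the plate alone.

How it is judged:
By the outcome, as a careful person would: the job done as asked, in the order asked, and still so for the second after the job is handed in, with the robot touching nothing.
It also fails if it takes over 56 s, if anything falls off the work surface, if the arm or the gripper's body presses on something with over 40 N, if the wrist force passes 120 N, or if a joint passes its speed limit or range.

ROBOT

A 7-joint arm with a two-finger parallel gripper is mounted at the origin on the work surface. World frame = base frame: x ahead of the robot, y to its left, z up, the work surface at z = 0. Lengths are in m, angles in rad, forces in N, time in s.
With the tool pointing down it reaches from about 0.4 to 0.875 m from the base axis. Payload 4.4 kg.
Tool frame: the origin (TCP) lies at the very end of the fingers, on their centre line; the grasp point (between the pads) lies ctrl.tcp_to_grasp behind it (ctrl.tcp_to_grasp is the distance from the TCP to the grasp point, in m); z points along the fingers, y is the line along which they close (so a half turn about z gives the same grasp; the last joint's range is limited). The gripper opens to 85 mm and grips with 20 to 120 N. Pads are 22 mm wide; open, the fingers measure 114 mm over their backs; the gripper's body (76 mm by 85 mm) begins 54 mm behind the grasp point. The pads swing forward as they close: fully open they stand 13 mm farther back than shut.
Start: joints at [1.035, 0.628, 0.038, 1.517, -0.027, 0.996, -0.02], TCP at [0.294, -0.58, 0.231] pointing down, gripper open.
Joint ranges: [-3.06, 3.06], [-0.37, 2.12], [-1.25, 1.32], [0.18, 2.47], [-1.1, 4.24], [0.23, 1.98], [-2.94, 2.94]. Speed limits (rad/s): [2.57, 2.57, 3.14, 3.14, 3.14, 3.14, 3.14].

INTERFACE

Orientations are given as a unit quaternion [w, x, y, z].
In Python, from plant import ctrl gives the robot as it stands.
- The arm moves only by the shell command python3 -m handwheel 'ROWS' [FORCE]. ROWS is JSON, one flat list of numbers, 7 for each row, row after row: the shift along the tool's x, y, z in cm, then the turn, a rotation vector about the tool's x, y, z in degrees, then the opening, from -1 (shut) to 1 (fully open). In form: [dx, dy, dz, wx, wy, wz, claw, dx, dy, dz, wx, wy, wz, claw, ...]. A call has 1 to 20 rows; each row shifts and turns the commanded pose from where the row before left it, along the tool's axes as they then stand; what a row does not reach is not made up. A row lasts 1/8 s, in which the tool goes at most 62.5 mm and 10.7 degrees, less where a joint would pass 70% of its speed; a pose out of reach is approached as far as the arm can. A call with a gripper value outside its range is refused whole. The fingers move at their own pace and stop on an object; FORCE is the grip in N (left out, the last holds). Time passes only in rows, so rows that do not move let the fingers close. It gives the time, the measured TCP pose, the force, the opening and the grip force at its end, in the units of the state.
- ctrl.get_state(): the state, without advancing time (a new reading comes with each control period).
- ctrl.grab_frame(name): name is "scene" or "top"; returns a dict with "color" (384x512x3 uint8, red, green, blue), "vfov" (degrees; the focal length in pixels is half the picture's height over the tangent of half this angle, whatever the lens; pixels are square), "cx", "cy" (the principal point, pixels), "R" (3x3) and "t" (3): a world point X has camera coordinates R X + t. Camera axes: x right, y down, z forward; pixel columns grow to the right and rows downward; lengths in m; the calibration is good to about 2 mm. A picture is of the moment at which its call begins. There is no depth.
- ctrl.sign_off(): hands the job in; it is judged then, once.
The state is a dict: "clock": time; "joints": joint angles; "joint_vel": joint speeds; "joint_efforts": joint torques, N m; "tcp_pos": TCP position; "tool_rot": TCP orientation; "force": force on the tool from outside, world axes, zero at the start; "torque": the same for the moment, N m; "finger_gap": finger opening in m; "grip_force": force on a finger pad.
Only numpy, scipy, OpenCV 4.12 (cv2) and the standard library are available. Lean on these libraries where they do the work, as an engineer would, in place of code of your own. Each camera call takes 0.05 s, during which the arm holds its last target. There are 200 camera calls.

## Working session

There is one attempt and no reset: what is moved stays moved. The work goes in short steps, Python scripts to look and compute and a shell command to move; the robot and the scene stay as the last step left them, time stands still between calls to the robot, and variables do not carry over. Pictures are saved under pics/ and viewed, at most 10 in all, crops included, and the job is handed in when it is done.

```bash
mkdir -p pics; cat > h.py <<'E'
import numpy as np, cv2
from plant import ctrl
def grab(n,save=None):
    f=ctrl.grab_frame(n)
    if save: cv2.imwrite('pics/'+save+'.png',cv2.cvtColor(f['color'],cv2.COLOR_RGB2BGR))
    return f
def ray(f,u,v):
    fl=f['color'].shape[0]/2/np.tan(np.radians(f['vfov'])/2)
    R=np.array(f['R']);t=np.array(f['t'])
    return -R.T@t, R.T@np.array([(u-f['cx'])/fl,(v-f['cy'])/fl,1])
def onz(f,u,v,z):
    o,d=ray(f,u,v); return o+d*(z-o[2])/d[2]
def pix(f,X):
    fl=f['color'].shape[0]/2/np.tan(np.radians(f['vfov'])/2)
    c=np.array(f['R'])@np.array(X)+np.array(f['t']); return c[:2]/c[2]*fl+[f['cx'],f['cy']]
E
python3 - <<'E'
from h import *
for n in ('scene','top'):
    f=grab(n,n+'0'); print(n,f['vfov'],f['cx'],f['cy'],ray(f,256,192)[0],np.round(f['R'],2).tolist())
a=cv2.imread('pics/scene0.png');b=cv2.imread('pics/top0.png')
s=ctrl.get_state();print(s,ctrl.tcp_to_grasp)
E
```

```text
scene 54.36126978428744 256.3752203267657 192.14331480428052 [ 1.26459395 -0.4742643   0.78564995] [[0.49, 0.87, 0.01], [0.58, -0.31, -0.75], [-0.65, 0.38, -0.66]]
top 56.49010195847068 258.1266259590122 189.9484391405334 [ 0.38985766 -0.05477057  1.2549656 ] [[0.01, -1.0, 0.01], [-0.99, -0.01, -0.14], [0.14, -0.01, -0.99]]
{'clock': 0.1, 'joints': array([ 1.0352063 ,  0.62926186,  0.03841405,  1.51824965, -0.02697706,
        0.9963154 , -0.02002966]), 'joint_vel': array([-3.12636733e-04, -4.13785531e-04, -1.92518429e-04, -4.10734588e-03,
        8.58518453e-04,  3.00003615e-04,  4.27121587e-07]), 'joint_efforts': array([ 2.51920326e-03, -5.64537048e+01,  1.23043556e+00, -1.93974048e+01,
        1.13019190e-02,  5.46127048e-03, -2.72267056e-05]), 'tcp_pos': array([ 0.29403996, -0.57906571,  0.23048103]), 'tool_rot': array([-8.32769405e-04,  9.72537483e-01,  2.32744724e-01, -2.08932134e-04]), 'force': array([ 0.47026043,  0.41665025, -0.24858498]), 'torque': array([ 0.02593749, -0.04084903,  0.04034861]), 'grip_force': 0.0, 'finger_gap': 0.08535612990398858} 0.0187
```

View pics/scene0.png

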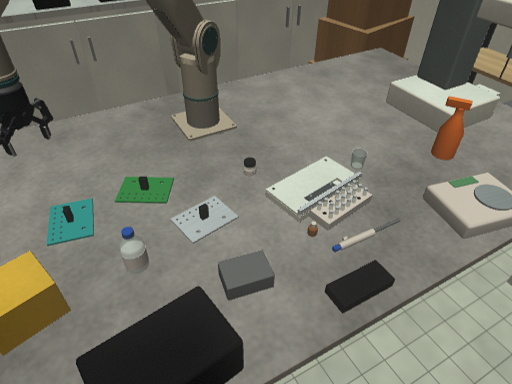

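View pics/top0.png

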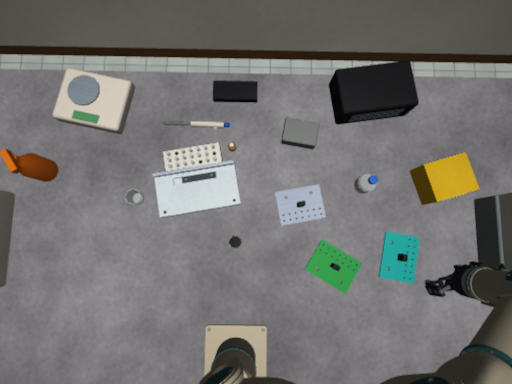

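The scene view shows the aluminium plate at (204,218) and the deck at (315,187). In the top view the plate is at (300,204) with its post, and the deck is at (197,188) with its fence along the top side and a dark bar at (200,178). The jar is at (235,242), the amber vial at (232,147) and the look-alikes at (333,266) and (400,257).

```bash
python3 - <<'E'
from h import *
a=cv2.imread('pics/top0.png')
c=a[130:250,140:340]; cv2.imwrite('pics/crop0.png',cv2.resize(c,None,fx=4,fy=4,interpolation=cv2.INTER_CUBIC))
f=grab('top')
hsv=cv2.cvtColor(a,cv2.COLOR_BGR2HSV)
g=cv2.cvtColor(a,cv2.COLOR_BGR2GRAY)
m=((g>165)*255).astype(np.uint8); m=cv2.morphologyEx(m,cv2.MORPH_CLOSE,np.ones((5,5)))
for cn in cv2.findContours(m[130:250,140:340],0,2)[0]:
    if cv2.contourArea(cn)>500:
        r=cv2.minAreaRect(cn+[140,130]); b=cv2.boxPoints(r); print(r)
        for z in (.006,.03): print(z,[np.round(onz(f,*p,z)[:2],4).tolist() for p in b])
E
```

```text
((299.85198974609375, 204.43601989746094), (33.54102325439453, 45.1685791015625), 79.69515228271484)
0.006 [[0.5542, -0.1293], [0.585, -0.2868], [0.4684, -0.3064], [0.4385, -0.1507]]
0.03 [[0.551, -0.1279], [0.5813, -0.2823], [0.4669, -0.3015], [0.4376, -0.1488]]
((194.54052734375, 178.24322509765625), (64.44439697265625, 82.5282974243164), 80.53767395019531)
0.006 [[0.6878, 0.3207], [0.7417, 0.0321], [0.5129, -0.0098], [0.4622, 0.2723]]
0.03 [[0.6821, 0.3135], [0.735, 0.0305], [0.5105, -0.0107], [0.4608, 0.266]]
```

View pics/crop0.png

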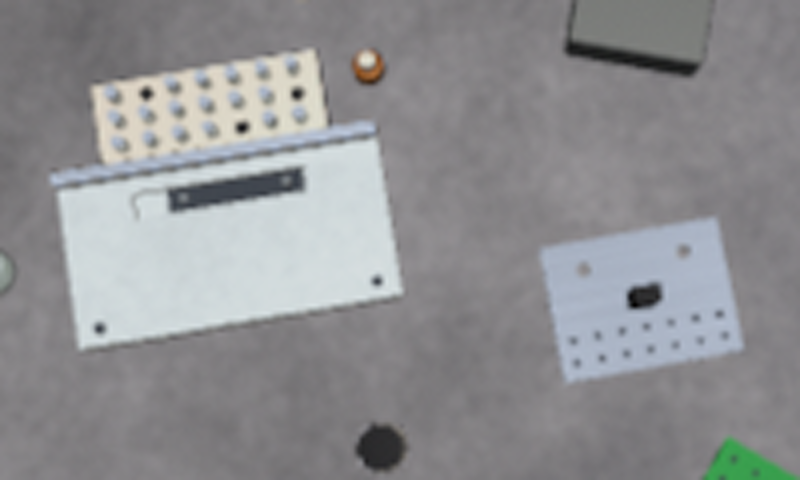

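The crop shows the pins on the dark bar at crop (182,197) and (287,180), the near deck corners at (79,351) and (403,295), and the plate corners at (541,248), (717,217), (743,350) and (567,382), with its holes at (584,269) and (684,251).

```bash
cat >> h.py <<'E'
E
python3 - <<'E'
from h import *
f=grab('top')
P=lambda u,v,z: onz(f,140+(u-1.5)/4,130+(v-1.5)/4,z)[:2]
def ang(a,b): d=b-a; return np.degrees(np.arctan2(d[1],d[0]))
# deck
nl,nr=P(79,351,.03),P(403,295,.03); fl,fr=P(57,188,.03),P(378,136,.03)
print('deck near',nl,nr,'len',np.linalg.norm(nl-nr),'yaw(y axis-90)',ang(nr,nl)-90)
print('fence foot',fl,fr,np.linalg.norm(fl-fr),ang(fr,fl)-90)
p1,p2=P(182,197,.0365),P(287,180,.0365)
print('pins',p1,p2,np.linalg.norm(p1-p2),ang(p2,p1)-90)
yaw=np.radians(ang(nr,nl)-90)
c=[P(*q,.006) for q in((541,248),(717,217),(743,350),(567,382))]
print('plate',np.mean(c,0),[np.linalg.norm(c[i]-c[i-1]) for i in range(4)],ang(c[1],c[0])-90,ang(c[2],c[3])-90)
h1,h2=P(584,269,.006),P(684,251,.006)
print('holes',h1,h2,np.linalg.norm(h1-h2),ang(h2,h1)-90)
print('post top',P(645,295,.052))
ya=(ang(nr,nl)-90+ang(fr,fl)-90+ang(p2,p1)-90)/3
r=np.radians(ya);ex=np.array([np.cos(r),np.sin(r)]);ey=np.array([-np.sin(r),np.cos(r)])
for n,q in dict(nl=nl,nr=nr,fl=fl,fr=fr,p1=p1,p2=p2).items(): print(n,ya,q@ex,q@ey)
s=ctrl.get_state()
from scipy.spatial.transform import Rotation as R
print(R.from_quat(s['tool_rot'],scalar_first=True).as_matrix().round(3))
# jar and amber, pipette
E
```

```text
deck near [0.45886109 0.26510153] [ 0.51005664 -0.01011088] len 0.27993366876599624 yaw(y axis-90) 10.537822281006243
fence foot [0.59951315 0.29078706] [0.64913478 0.01408035] 0.2811208143413866 10.16674917149804
pins [0.59192545 0.18134225] [0.60796183 0.09148341] 0.09127856195698272 10.118592374968316
plate [ 0.51154381 -0.21923019] [np.float64(0.11969903257603844), np.float64(0.1587407295420082), np.float64(0.11940844429159245), np.float64(0.15694537523276286)] 10.756434591353255 10.862989558732778
holes [ 0.53727859 -0.16810419] [ 0.55434563 -0.25649764] 0.09002602538497512 10.92821158710268
post top [ 0.51031738 -0.21562503]
nl 10.274387942490867 0.498787338516875 0.17900703670500417
nr 10.274387942490867 0.5000744120441856 -0.10092367320465508
fl 10.274387942490867 0.6417653481795831 0.17919366004889825
fr 10.274387942490867 0.6412372206034496 -0.10192665820865437
p1 10.274387942490867 0.6147784799994338 0.07285716621309547
p2 10.274387942490867 0.6145302806039563 -0.018421058298530628
[[ 0.892  0.453 -0.001]
 [ 0.453 -0.892  0.001]
 [ 0.    -0.001 -1.   ]]
```

```bash
python3 -m handwheel '[0,0,0,0,0,8.05,1, 0,0,0,0,0,8.05,1, 2.8,-3.1,0,0,0,0,1, 2.8,-3.1,0,0,0,0,1, 2.8,-3.1,0,0,0,0,1, 2.8,-3.1,0,0,0,0,1, 2.8,-3.1,0,0,0,0,1, 2.8,-3.1,0,0,0,0,1, 2.8,-3.1,0,0,0,0,1, 2.8,-3.1,0,0,0,0,1, 2.8,-3.1,0,0,0,0,1, 2.8,-3.1,0,0,0,0,1, 0,0,0,0,0,0,1]' 20
cat >> h.py <<'E'
from scipy.spatial.transform import Rotation as Rot
def to(x,y,z):
    s=ctrl.get_state(); M=Rot.from_quat(s['tool_rot'],scalar_first=True).as_matrix()
    print('t',round(s['clock'],2),'tcp',s['tcp_pos'].round(4),'yaw',np.degrees(np.arctan2(M[1,0],M[0,0])).round(2),'zaxis',M[:,2].round(3),'F',s['force'].round(2),'gap',round(s['finger_gap'],4),'grip',round(s['grip_force'],1),'-> cm',(M.T@(np.array([x,y,z])-s['tcp_pos'])*100).round(2))
E
python3 -c "
from h import *
to(.5112,-.2185,.021)"
```

```text
clock: 1.82
tcp_pos: [0.5133, -0.2182, 0.2311]
tool_rot: [-0.001, 0.995, 0.098, 0.001]
force: [-0.9, -0.5, 0.1]
finger_gap: 0.0855
grip_force: 0.0
t 1.82 tcp [ 0.5133 -0.2182  0.2311] yaw 11.22 zaxis [ 0.001  0.002 -1.   ] F [-0.85 -0.5   0.07] gap 0.0855 grip 0.0 -> cm [-0.24  0.03 21.01]
```

```bash
python3 -m handwheel '[-0.2,0,4,0,0,0.2,1, 0,0,4,0,0,0,1, 0,0,4,0,0,0,1, 0,0,4,0,0,0,1, 0,0,3,0,0,0,1, 0,0,2,0,0,0,1, 0,0,0,0,0,0,0, 0,0,0,0,0,0,-0.2, 0,0,0,0,0,0,-1, 0,0,0,0,0,0,-1, 0,0,0,0,0,0,-1, 0,0,0,0,0,0,-1]' 30
python3 -c "
from h import *
to(.5112,-.2185,.021)
f=grab('scene','g1'); a=cv2.imread('pics/g1.png');cv2.imwrite('pics/g1c.png',cv2.resize(a[140:260,130:290],None,fx=4,fy=4))"
```

```text
clock: 3.32
tcp_pos: [0.5097, -0.2224, 0.0224]
tool_rot: [-0.0, 0.996, 0.093, 0.001]
force: [-1.1, 1.7, 6.3]
finger_gap: 0.0233
grip_force: 31.2
t 3.33 tcp [ 0.5097 -0.2224  0.0224] yaw 10.65 zaxis [ 0.001  0.    -1.   ] F [-1.09  1.68  6.28] gap 0.0233 grip 31.2 -> cm [ 0.22 -0.36  0.14]
```

View pics/g1c.png

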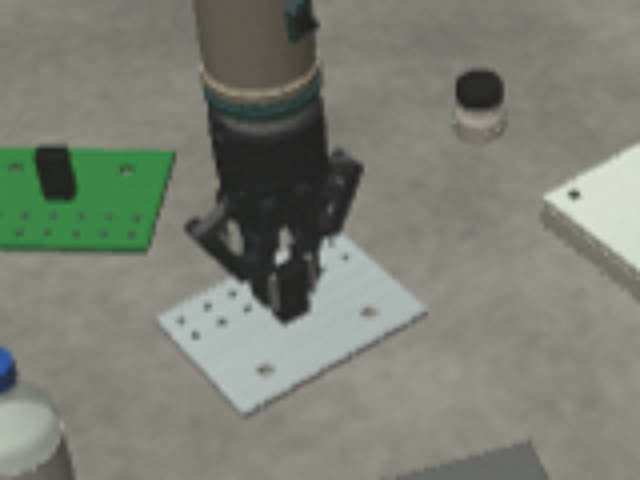

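The picture shows the post gripped between the fingers, with the plate flat and square to the tool.

```bash
python3 -m handwheel '[0,0,-1,0,0,0,-1, 0,0,-2.5,0,0,0,-1, 0,0,-2.5,0,0,0,-1, 0,0,-2.5,0,0,0,-1, 0,0,-1.5,0,0,0,-1, 0,0,0,0,0,0,-1, 0,0,0,0,0,0,-1]' 60
python3 -c "
from h import *
to(.5611,.1113,.122)"
```

```text
clock: 4.25
tcp_pos: [0.5085, -0.2227, 0.1206]
tool_rot: [-0.0, 0.996, 0.093, -0.001]
force: [0.8, 0.4, -3.3]
finger_gap: 0.023
grip_force: 59.9
t 4.25 tcp [ 0.5085 -0.2227  0.1206] yaw 10.62 zaxis [-0.001  0.001 -1.   ] F [ 0.79  0.37 -3.33] gap 0.023 grip 59.9 -> cm [ 11.32 -31.86  -0.13]
```

```bash
python3 -m handwheel '[0.6,-1.6,0,0,0,0,-1, 1.1,-3.2,0,0,0,0,-1, 1.2,-3.2,0,0,0,0.3,-1, 1.2,-3.2,0,0,0,0,-1, 1.2,-3.2,0,0,0,0,-1, 1.2,-3.2,0,0,0,0,-1, 1.2,-3.2,0,0,0,0,-1, 1.2,-3.2,0,0,0,0,-1, 1.2,-3.2,0,0,0,0,-1, 0.8,-2.5,0,0,0,0,-1, 0.4,-1.6,0,0,0,0,-1, 0,0,0,0,0,0,-1, 0,0,0,0,0,0,-1]'
python3 -c "
from h import *
to(.5611,.1113,.122)
f=grab('top','g2'); a=cv2.imread('pics/g2.png');cv2.imwrite('pics/g2c.png',cv2.resize(a[130:250,120:280],None,fx=5,fy=5,interpolation=2))"
```

```text
clock: 5.88
tcp_pos: [0.5635, 0.1038, 0.1211]
tool_rot: [0.001, 0.996, 0.089, -0.0]
force: [-0.1, -0.6, -4.1]
finger_gap: 0.023
grip_force: 59.8
t 5.88 tcp [0.5635 0.1038 0.1211] yaw 10.23 zaxis [-0.001 -0.001 -1.   ] F [-0.11 -0.61 -4.09] gap 0.023 grip 59.8 -> cm [-0.1  -0.78 -0.09]
```

View pics/g2c.png

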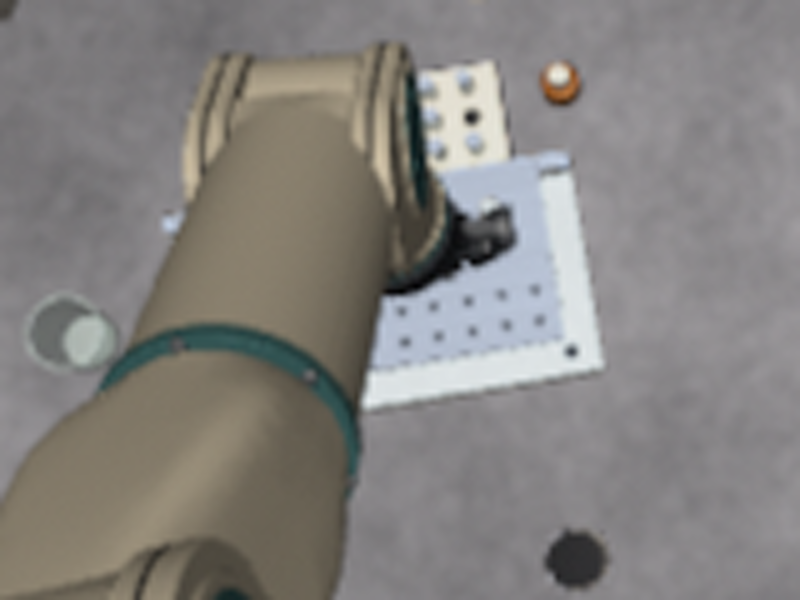

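The plate is held level over the deck, with its near-right corner at crop (563,338) and right hole at (490,203). The rest is hidden by the arm.

```bash
python3 - <<'E'
from h import *
f=grab('top')
P=lambda u,v,z: onz(f,120+(u-2)/5,130+(v-2)/5,z)[:2]
r=np.radians(10.25);ex=np.array([np.cos(r),np.sin(r)]);ey=np.array([-np.sin(r),np.cos(r)])
c=P(563,338,.1047);h=P(490,203,.1047);d=P(535,290,.1047)
o1=c+.06*ex+.08*ey;o2=h-.035*ex+.045*ey
t=ctrl.get_state()['tcp_pos'][:2]
for n,o in(('corner',o1),('hole',o2),('tcp',t)):print(n,o@ex,o@ey)
nl,nr=np.array([.45886,.2651]),np.array([.51006,-.0101]);p=(np.array([.59193,.18134])+[.60796,.09148])/2
print('deck near',nl@ex,nr@ex,'pins',p@ex,p@ey, (nl+nr)/2@ey)
E
```

```text
corner 0.5766215748364641 0.000753245327152215
hole 0.5772310377078234 -0.0012760627262444714
tcp 0.5731800500376502 0.001584827968091341
deck near 0.4987097484270925 0.5001225684321813 pins 0.6146435753874907 0.02747665117662656 0.039258658909644716
```

```bash
python3 -m handwheel '[-0.4,-0.4,0,0,0,0,-1, 0,-0.5,0.8,0,0,0,-1, 0,0,1.5,0,0,0,-1, 0,0,1.5,0,0,0,-1, 0,0,1.1,0,0,0,-1, 0,0,0.6,0,0,0,-1, 0,0,0,0,2,0,-1, 0,0,0,0,2,0,-1, 0,0,0,0,0,0,-1, 0,0,0,0,0,0,-1]'
python3 -c "
from h import *
to(.5611,.1113,.056)
s=ctrl.get_state()['tcp_pos'];r=np.radians(10.25);print(s[0]*np.cos(r)+s[1]*np.sin(r),-s[0]*np.sin(r)+s[1]*np.cos(r))"
```

```text
clock: 7.22
tcp_pos: [0.5589, 0.1135, 0.0665]
tool_rot: [-0.003, 0.995, 0.09, 0.035]
force: [-0.2, 0.5, -2.5]
finger_gap: 0.0227
grip_force: 59.9
t 7.22 tcp [0.5589 0.1135 0.0665] yaw 10.31 zaxis [ 0.069  0.013 -0.998] F [-0.19  0.48 -2.52] gap 0.0227 grip 59.9 -> cm [0.11 0.26 1.06]
0.5701366859209595 0.012272828970897542
```

```bash
python3 -m handwheel '[-0.03,0,0.4,0,0,0,-1, -0.02,0,0.3,0,0,0,-1, 0,0,0.1,0,0,0,-1, 0,0,0,0,0,0,-1]'; python3 -m handwheel '[-0.01,0,0.1,0,0,0,-1, 0,0,0,0,0,0,-1]';
```

```text
clock: 7.72
tcp_pos: [0.5583, 0.1135, 0.0581]
tool_rot: [-0.003, 0.995, 0.09, 0.035]
force: [1.7, 0.5, -3.8]
finger_gap: 0.0231
grip_force: 59.9
clock: 7.98
tcp_pos: [0.5583, 0.1135, 0.0573]
tool_rot: [-0.003, 0.995, 0.09, 0.035]
force: [0.9, 0.0, -3.1]
finger_gap: 0.0228
grip_force: 59.9
```

```bash
python3 -m handwheel '[0.2,0,0.015,0,0,0,-1, 0.15,0,0.01,0,0,0,-1, 0,0,0,0,0,0,-1]'; for i in 1; do python3 -m handwheel '[0.1,0,0.007,0,0,0,-1, 0,0,0,0,0,0,-1]';done
```

```text
clock: 8.35
tcp_pos: [0.5621, 0.1142, 0.0573]
tool_rot: [-0.003, 0.995, 0.09, 0.035]
force: [-0.1, 0.0, -3.7]
finger_gap: 0.0232
grip_force: 59.9
clock: 8.6
tcp_pos: [0.5629, 0.1143, 0.0573]
tool_rot: [-0.003, 0.995, 0.09, 0.035]
force: [0.5, -0.3, -3.5]
finger_gap: 0.0233
grip_force: 59.9
```

```bash
python3 -m handwheel '[0.07,0,0.005,0,0,0,-1, 0,0,0,0,0,0,-1]'; python3 -m handwheel '[0.07,0,0.005,0,0,0,-1, 0,0,0,0,0,0,-1]'
```

```text
clock: 8.85
tcp_pos: [0.5635, 0.1144, 0.0573]
tool_rot: [-0.003, 0.995, 0.09, 0.035]
force: [-0.4, 0.1, -3.5]
finger_gap: 0.0228
grip_force: 59.9
clock: 9.1
tcp_pos: [0.5642, 0.1145, 0.0573]
tool_rot: [-0.003, 0.995, 0.09, 0.035]
force: [-0.6, 0.3, -2.9]
finger_gap: 0.0231
grip_force: 59.9
```

```bash
python3 -c "
from h import *
to(.5611,.1113,.056)"
```

```text
t 9.1 tcp [0.5642 0.1145 0.0573] yaw 10.32 zaxis [ 0.069  0.012 -0.998] F [-0.58  0.33 -2.94] gap 0.0231 grip 59.9 -> cm [-0.37  0.26  0.1 ]
```

```bash
python3 -m handwheel '[0.07,0,0.005,0,0,0,-1, 0,0,0,0,0,0,-1]'; python3 -m handwheel '[0.07,0,0.005,0,0,0,-1, 0,0,0,0,0,0,-1]'
```

```text
clock: 9.35
tcp_pos: [0.5644, 0.1145, 0.0572]
tool_rot: [-0.003, 0.995, 0.09, 0.034]
force: [-1.6, -0.3, -2.7]
finger_gap: 0.0233
grip_force: 60.0
clock: 9.6
tcp_pos: [0.5646, 0.1146, 0.0571]
tool_rot: [-0.003, 0.995, 0.09, 0.034]
force: [-3.2, -0.7, -1.9]
finger_gap: 0.0232
grip_force: 60.1
```

```bash
python3 -m handwheel '[-0.01,0,0.1,0,0,0,-1, 0,0,0,0,0,0,-1]'; python3 -m handwheel '[-0.01,0,0.1,0,0,0,-1, 0,0,0,0,0,0,-1]'
```

```text
clock: 9.85
tcp_pos: [0.5646, 0.1146, 0.0564]
tool_rot: [-0.003, 0.995, 0.09, 0.034]
force: [-5.4, -1.4, 2.5]
finger_gap: 0.0233
grip_force: 60.8
clock: 10.1
tcp_pos: [0.5646, 0.1146, 0.0563]
tool_rot: [-0.003, 0.995, 0.09, 0.034]
force: [-7.7, -2.0, 10.5]
finger_gap: 0.023
grip_force: 61.8
```

```bash
python3 -m handwheel '[-0.03,0,-0.13,0,0,0,-1, 0,0,0,0,0,0,-1]'; python3 -m handwheel '[0,0,0,0,0,0,-0.3, 0,0,0,0,0,0,-0.3, 0,0,0,0,0,0,-0.3,0,0,0,0,0,0,-0.3]' 20
python3 -c "
from h import *
to(.5611,.1113,.056)
f=grab('scene','g3'); a=cv2.imread('pics/g3.png');cv2.imwrite('pics/g3c.png',cv2.resize(a[120:240,250:390],None,fx=5,fy=5,interpolation=2))"
```

```text
clock: 10.35
tcp_pos: [0.5645, 0.1146, 0.0565]
tool_rot: [-0.003, 0.995, 0.09, 0.034]
force: [-5.0, -1.4, 1.1]
finger_gap: 0.0229
grip_force: 60.5
clock: 10.85
tcp_pos: [0.5656, 0.1148, 0.0567]
tool_rot: [-0.003, 0.995, 0.09, 0.035]
force: [-0.1, -0.3, 0.5]
finger_gap: 0.0299
grip_force: 0.0
t 10.85 tcp [0.5656 0.1148 0.0567] yaw 10.31 zaxis [ 0.07   0.013 -0.997] F [-0.06 -0.33  0.47] gap 0.0299 grip 0.0 -> cm [-0.51  0.26  0.03]
```

View pics/g3c.png

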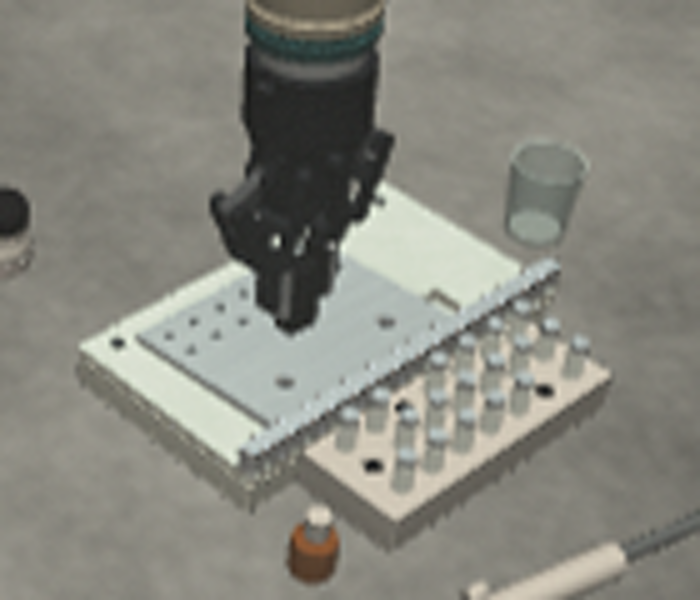

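The plate lies against the fence on the deck's right part, holes at crop (285,382) and (387,322), and is leaning as expected. Now I slide it.

```bash
python3 -m handwheel '[0,-0.15,0,0,0,0,-0.3, 0,-0.1,0,0,0,0,-0.3, 0,-0.1,0,0,0,0,-0.3, 0,-0.1,0,0,0,0,-0.3, 0,-0.1,0,0,0,0,-0.3, 0,-0.1,0,0,0,0,-0.3, 0,-0.1,0,0,0,0,-0.3, 0,0,0,0,0,0,-0.3]'; python3 -m handwheel '[0,-0.1,0,0,0,0,-0.3, 0,-0.1,0,0,0,0,-0.3, 0,-0.1,0,0,0,0,-0.3, 0,-0.1,0,0,0,0,-0.3]'
python3 -c "
from h import *
to(.5611,.1113,.056)
f=grab('scene','g4')"
```

```text
clock: 11.9
tcp_pos: [0.5636, 0.1222, 0.0565]
tool_rot: [-0.003, 0.995, 0.09, 0.035]
force: [-1.4, -1.4, 0.6]
finger_gap: 0.0303
grip_force: 0.9
clock: 12.4
tcp_pos: [0.563, 0.1261, 0.0566]
tool_rot: [-0.003, 0.995, 0.09, 0.035]
force: [0.7, -1.8, 0.6]
finger_gap: 0.0299
grip_force: 1.1
t 12.4 tcp [0.563  0.1261 0.0566] yaw 10.32 zaxis [ 0.069  0.012 -0.998] F [ 0.66 -1.78  0.56] gap 0.0299 grip 1.1 -> cm [-0.46  1.42  0.02]
```

```bash
python3 -m handwheel '[0,-0.1,0,0,0,0,-0.3, 0,-0.1,0,0,0,0,-0.3, 0,-0.1,0,0,0,0,-0.3, 0,-0.05,0,0,0,0,-0.3]'; python3 -m handwheel '[0,-0.05,0,0,0,0,-0.3, 0,-0.05,0,0,0,0,-0.3]'; python3 -m handwheel '[0,-0.05,0,0,0,0,-0.3, 0,-0.05,0,0,0,0,-0.3]'
python3 -c "
from h import *
to(.5611,.1113,.056)"
```

```text
clock: 12.95
tcp_pos: [0.5624, 0.1296, 0.0566]
tool_rot: [-0.003, 0.995, 0.09, 0.035]
force: [-0.5, -1.7, 0.1]
finger_gap: 0.0298
grip_force: 1.1
clock: 13.2
tcp_pos: [0.5622, 0.1306, 0.0565]
tool_rot: [-0.003, 0.995, 0.09, 0.035]
force: [-0.3, -1.9, -0.2]
finger_gap: 0.0298
grip_force: 0.9
clock: 13.45
tcp_pos: [0.562, 0.1317, 0.0565]
tool_rot: [-0.003, 0.995, 0.09, 0.035]
force: [-0.3, -1.3, -0.7]
finger_gap: 0.0296
grip_force: 0.6
t 13.45 tcp [0.562  0.1317 0.0565] yaw 10.33 zaxis [ 0.069  0.013 -0.998] F [-0.26 -1.26 -0.69] gap 0.0296 grip 0.6 -> cm [-0.46  1.99  0.02]
```

```bash
python3 -m handwheel '[0,-0.05,0,0,0,0,-0.3, 0,-0.05,0,0,0,0,-0.3]'; python3 -m handwheel '[0,-0.05,0,0,0,0,-0.3, 0,-0.05,0,0,0,0,-0.3]'
```

```text
clock: 13.7
tcp_pos: [0.5619, 0.1331, 0.0567]
tool_rot: [-0.003, 0.995, 0.09, 0.035]
force: [-1.1, 0.5, 0.2]
finger_gap: 0.0296
grip_force: 0.0
clock: 13.95
tcp_pos: [0.5619, 0.1332, 0.0566]
tool_rot: [-0.003, 0.995, 0.09, 0.035]
force: [0.6, -1.4, 0.8]
finger_gap: 0.0298
grip_force: 0.7
```

```bash
python3 -c "
from h import *
to(.5611,.1113,.056)
f=grab('scene','g5'); a=cv2.imread('pics/g5.png');cv2.imwrite('pics/g5c.png',cv2.resize(a[150:230,265:385],None,fx=6,fy=6,interpolation=2))"
```

```text
t 13.95 tcp [0.5619 0.1332 0.0566] yaw 10.31 zaxis [ 0.069  0.012 -0.998] F [ 0.56 -1.37  0.8 ] gap 0.0298 grip 0.7 -> cm [-0.48  2.14  0.03]
```

View pics/g5c.png

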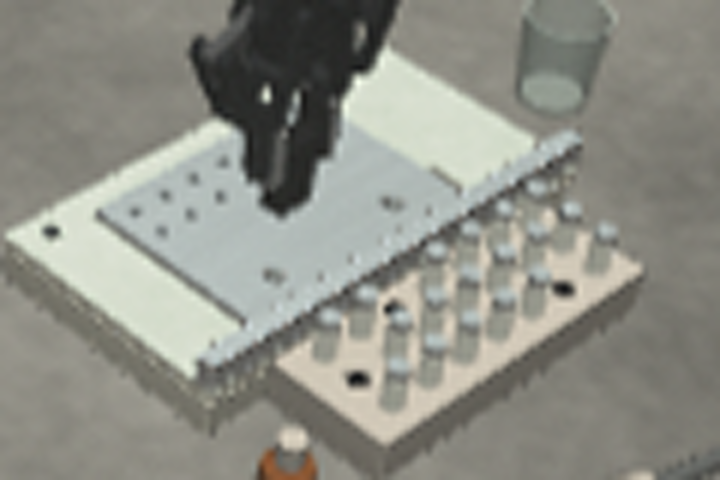

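Both holes, at crop (274,275) and (393,203), now show a light spot, which could be the pins. I'll check this numerically.

```bash
python3 - <<'E'
from h import *
f=grab('scene')
for n,p in (('p1',(.5919,.1813)),('p2',(.6080,.0915))):
    for z in (.036,.0425): print(n,z,(pix(f,[*p,z])-[265,150])*6+2.5)
for uv in ((274,275),(393,203)): 
    for z in (.036,.0425): print(uv,z,onz(f,265+(uv[0]-2.5)/6,150+(uv[1]-2.5)/6,z))
# far-edge profile: top of +x edge seen above fence; compare g3/g5 hole patches
for n in ('g3','g4','g5'):
    g=cv2.imread(f'pics/{n}.png',0)[178:206,298:342].astype(np.uint8)
    g=cv2.GaussianBlur(cv2.resize(g,None,fx=4,fy=4,interpolation=2),(0,0),2)
    bl=cv2.morphologyEx(g,cv2.MORPH_BLACKHAT,np.ones((31,31)))
    nn,l,st,ce=cv2.connectedComponentsWithStats((bl>18).astype(np.uint8))
    print(n,[(np.round(ce[i]/4+[298,178],1).tolist(),int(st[i,4])) for i in range(1,nn) if 60<st[i,4]<900])
E
```

```text
p1 0.036 [393.07494223 199.37638469]
p1 0.0425 [394.82789336 189.81439967]
p2 0.036 [271.24944629 271.46410013]
p2 0.0425 [272.61073709 261.7995141 ]
(274, 275) 0.036 [0.61087492 0.09114472 0.036     ]
(274, 275) 0.0425 [0.61654313 0.08624222 0.0425    ]
(393, 203) 0.036 [0.59426259 0.17941463 0.036     ]
(393, 203) 0.0425 [0.60007485 0.17374677 0.0425    ]
g3 [([303.5, 179.9], 355), ([338.3, 180.0], 305), ([327.1, 184.4], 177), ([298.7, 184.2], 68), ([306.9, 196.4], 181), ([301.6, 203.4], 320)]
g4 [([339.5, 180.2], 166), ([329.2, 183.3], 155), ([309.0, 195.2], 186), ([302.2, 201.4], 326)]
g5 [([307.6, 179.3], 235), ([313.1, 182.1], 860), ([339.5, 180.3], 166), ([301.6, 182.7], 86), ([330.2, 183.8], 184), ([310.5, 195.9], 170), ([302.1, 200.8], 348)]
```

The holes moved down 1.6 px, which matches the 6.5 mm drop, and they now sit on the pin positions at deck height, so the plate has dropped. I'll back off and lift clear.

```bash
python3 -m handwheel '[0,0.2,0,0,0,0,-0.1, 0,0.1,0,0,0,0,0.2, 0,0,0,0,0,0,0.2, 0,0,0,0,0,0,0.2, 0,0,-1,0,0,0,0.2, 0,0,-2,0,0,0,0.2, 0,0,-3,0,0,0,0.2, 0,0,-4,0,0,0,0.2, 0,0,-4,0,0,0,0.2, 0,5,-2,0,0,0,0.2, 0,5,0,0,0,0,0.2, 0,5,0,0,0,0,0.2, 0,5,0,0,0,0,0.2, 0,5,0,0,0,0,0.2, 0,5,0,0,0,0,0.2, 0,0,0,0,0,0,0.2, 0,0,0,0,0,0,0.2]'
python3 -c "
from h import *
f=grab('scene','g6'); a=cv2.imread('pics/g6.png');A=cv2.resize(a[150:230,265:385],None,fx=6,fy=6,interpolation=2);cv2.imwrite('pics/g6c.png',A)
f=grab('top','g7'); a=cv2.imread('pics/g7.png');cv2.imwrite('pics/g7c.png',cv2.resize(a[130:250,140:300],None,fx=5,fy=5,interpolation=2))"
```

```text
clock: 16.18
tcp_pos: [0.6047, -0.1661, 0.2164]
tool_rot: [-0.004, 0.995, 0.09, 0.035]
force: [-0.3, 0.9, -0.6]
finger_gap: 0.0512
grip_force: 0.0
```

View pics/g6c.png

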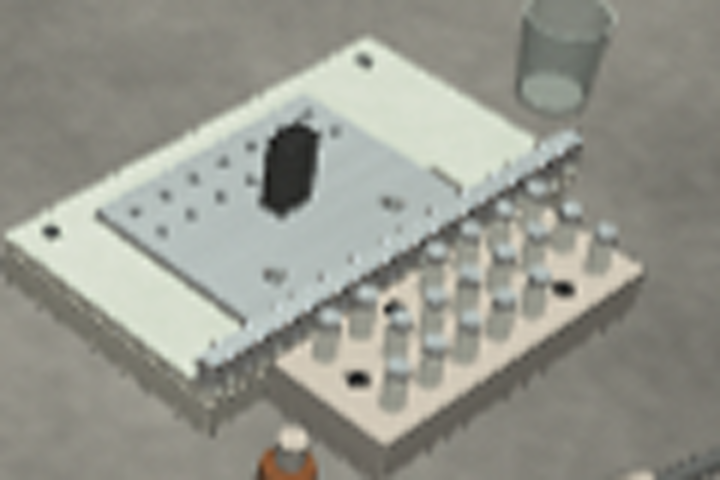

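View pics/g7c.png

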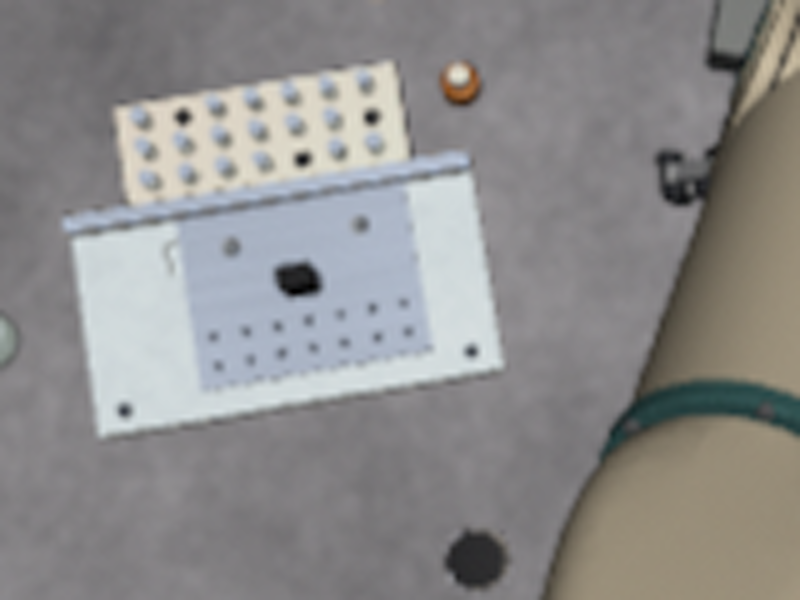

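The plate lies square against the fence with both holes over the pins (top crop (232,247) and (361,224)), and the gripper is clear.

```bash
python3 -c "
from plant import ctrl
print(ctrl.sign_off())"
```

```text
the job is handed in; nothing more can be done
None
```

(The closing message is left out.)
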